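# Find the high spot of a turntable's skirt with a plunger gauge

## Task

The turntable catches its neighbour once a turn, because the skirt hidden under its rim has one high spot. Slide the gauge in by its upright handle until its sprung plunger is lightly loaded against the skirt (about 1 to 3 mm in, never bottomed), then turn the turntable by its finger knob, finding by feel or by the gauge's needle where the skirt pushes the plunger in farthest, and leave the turntable at rest with that high spot right at the plunger, the plunger still bearing on it. Let go of everything, keep the compass on the turntable and leave the other things on the shelf alone.

Things in the scene. Friction and masses are not known exactly. Their poses are not given: they have to be found in the camera images.
- turntable: white plastic turntable, rim 236 mm across, rim's top 40 mm above the shelf. Origin on its turning axis at shelf level, z up. This is the fixed foot, so the pose does not show how far the platter is turned. The platter turns endlessly both ways with light steady friction (about 0.1 N m); it stays where it is left on the plain part and at the crown, but slips down from the flanks of the high spot.
- axis (a point): point on the turning axis, on the platter's top. Under the overhanging rim is a round skirt, radius 100 mm, 7 to 33 mm above the shelf, turning with the platter. It has one smooth high spot at an unknown place, 8 mm proud at its crown (an arc of 40 mm radius centred 68 mm from the axis), fading out 0.29 rad (30 mm) to either side. At the start it is always away from the plunger.
- knob_mid (a point): centre (67 mm above the shelf) of the finger knob: upright white cylinder 18 mm across, 43 to 85 mm above the shelf, 62 mm from the axis. It spins freely on its pin: held without turning the hand, it is carried round in a circle. That takes 1 to 2 N; holding it on the high spot's flank takes 2 to 3 N against the plunger's push, which reverses as the crown goes by (nothing at the crown).
- gauge: fixed dark steel base of the plunger gauge, 70 x 150 mm, 8 mm thick. Its y axis points at the turntable's axis and is the direction in which the carriage slides in and the plunger points; z up.
- handle_mid (a point): centre (57 mm above the shelf) of the upright aluminium handle of the gauge's carriage: slab 14 mm thick (gauge's x), 30 mm long (gauge's y), 31 to 79 mm above the shelf. The carriage starts fully out, slides up to 35 mm towards the turntable against steady friction of about 14 N and stays where it is left. The push grows by 0.8 N per mm once the plunger is pressed in.
- dial_mid (a point): centre of the dial's face, 50 mm across, facing up on the carriage 50 mm behind the handle. The black needle shows the plunger's travel: it points at the turntable at 0 and turns clockwise seen from above, 0.24 rad per mm.
- ball_rest (a point): centre of the plunger's ball tip (12 mm across) when not pressed; moves with the carriage, 85 mm ahead of the handle, 20 mm above the shelf. The spring gives 0.4 N at first touch and 0.8 N per mm; it bottoms after 12 mm. It starts 8 to 18 mm short of the plain skirt; press it in there by 1 to 3 mm (at most 4), so that the high spot passes. Over 12 N damages it.
- compass: green round compass, 52 mm across, 11 mm high, lying loose at the middle of the turntable; it rides along. Origin at the centre of its underside.
- headlamp: bystander: blue headlamp, 40 x 70 x 40 mm, loose beside the gauge. Origin at the centre of its underside.
- carabiner_a: bystander: aluminium carabiner, 100 x 50 mm, 15 mm high, lying on the other side of the gauge. Origin at its underside.
- carabiner_b: bystander: second, equal carabiner, far to the robot's right. Origin at its underside.
- spork: bystander: titanium spork, 160 x 34 x 7 mm, lying beyond the turntable. Origin at its underside.
- tin_box: bystander: grey tin box with hinged lid, 73 x 103 x 42 mm, to the robot's left. Origin at the centre of its underside.
Mind the look-alikes: they are no part of the job. Several things have the shape of the turntable; the one meant has the colours described above.

How it is judged:
By the outcome, as a careful person would: the job done as asked, in the order asked, and still so for the second after the job is handed in, with the robot touching nothing.
It also fails if it takes over 72 s, if anything falls off the work surface, if the arm or the gripper's body presses on something with over 40 N, if the wrist force passes 120 N, or if a joint passes its speed limit or range.

## Robot

A 6-joint arm with a two-finger parallel gripper is mounted at the origin on the work surface. World frame = base frame: x ahead of the robot, y to its left, z up, the work surface at z = 0. Lengths are in m, angles in degrees, forces in N, time in s.
With the tool pointing down it reaches from about 0.375 to 0.9 m from the base axis. Payload 3.1 kg.
Tool frame: the origin (TCP) lies at the very end of the fingers, on their centre line; the grasp point (between the pads) lies 19 mm behind it; z points along the fingers, y is the direction in which the jaws open and shut (so a half turn about z gives the same grasp; the last joint's range is limited). The gripper opens to 87 mm and grips with 3 to 60 N. Pads are 19 mm wide; open, the fingers measure 117 mm over their backs; the gripper's body (75 mm by 190 mm) begins 51 mm behind the grasp point.
Start: joints at [-10.227, 30.224, 82.088, -0, 67.689, -10.227], TCP at [0.625, 0, 0.223] pointing down, gripper open.
Joint ranges: [-176.69, 176.69], [-43.24, 126.21], [12.49, 139.97], [-82, 262], [0, 151.66], [-163.58, 163.58]. Speed limits (degrees/s): [159.86, 159.86, 180, 180, 180, 180].

## Interface

Orientations are given as a 3x3 rotation matrix whose columns are the frame's x, y, z axes.
In Python, from rig import readout, capture, camera_model, bot, spot_in, regions_of gives the robot as it stands.
- The arm moves only by the tool send_rows, never from a script. Its argument "moves" is a list that holds one entry, the list of rows, each a list of 7 numbers: the turn, a rotation vector about the tool's x, y, z in degrees, then the shift along the tool's x, y, z in cm, then the opening, from -1 (shut) to 1 (fully open). A call has exactly 5 rows; each row shifts and turns the commanded pose from where the row before left it, along the tool's axes as they then stand; what a row does not reach is not made up. A row lasts 1/10 s, in which the tool goes at most 50 mm and 8.59 degrees, less where a joint would pass 70% of its speed; a pose out of reach is approached as far as the arm can. A call with a gripper value outside its range is refused whole. The fingers move at their own pace and stop on an object; the grip force is fixed at half the most. Time passes only in rows, so rows that do not move let the fingers close, or fill a call up. It gives the time, the measured TCP pose, the force and the opening at its end, in the units of the state.
- readout.read_state(): the state, without advancing time (a new reading comes with each control period).
- capture(name): name is "scene" or "side" or "wrist"; returns the picture (400x640x3 uint8, blue, green, red); there is no depth.
- camera_model(name): a dict with "camera_matrix" (3x3 intrinsics, pixels), "pose" (4x4, takes a point from camera to world coordinates). Camera axes: x right, y up, looking along -z (the intrinsics and any distortion apply to the point x, -y, -z); pixel columns grow to the right and rows downward; lengths in m; the calibration is good to about 2 mm. The wrist camera is an equidistant fisheye: a pixel r from the principal point sees the ray r / f radians off the axis. A picture is of the moment at which its call begins: read the wrist's pose just before it. camera_model takes no time and is no camera call; for the wrist camera it gives the pose at the moment of the call.
- bot.hand_in(): hands the job in, once; it reports no verdict.
Trained networks look in the newest picture that a camera, given by its name, has taken for a name from the list of things; names that differ only in an ending like _2 or _b are one class to them, and where a whole thing is asked for, a point or a joint stands for the part that bears it (a point fixed in the world has none). Each returns a list of dicts, best first, with "p" (0 to 1); they miss things now and then, are a little off and sometimes report something else, mostly with a low value. They report only what shows in the picture. A call takes as long as a camera call. They do not tell look-alikes from the thing itself.
- spot_in(camera, thing): "location" ([x, y, z] in m, in world coordinates, good to about 4 mm: the middle of the surface that is visible of it).
- regions_of(camera, thing): "mask" (400x640 bool, what is visible of it).
The state is a dict: "time_s": time; "joint_positions": joint angles; "qvel": joint speeds; "tau": joint torques, N m; "position": TCP position; "tcp_rot": TCP orientation; "force": force on the tool from outside, world axes, zero at the start; "moment": the same for the moment, N m; "opening": opening from 0.0 (shut) to 1.0 (fully open).
Only numpy, scipy, OpenCV 4.12 (cv2) and the standard library are available. Lean on these libraries where they do the work, as an engineer would, in place of code of your own. Each camera call takes 0.05 s, during which the arm holds its last target. There are 200 camera calls.

## Working session

There is one attempt and no reset: what is moved stays moved. The work goes in short steps, Python scripts to look and compute and a tool call to move; the robot and the scene stay as the last step left them, time stands still between calls to the robot, and variables do not carry over. Pictures are saved under pics/ and viewed, about 8 in all and at most 12, crops included, and the job is handed in when it is done.

Besides the shell and the picture viewer there is one more tool, called after "Emit:" in YAML: its name, and indented under it one key for each argument. send_rows: Moves the arm, as the interface text tells. Its arguments: {"type":"object","properties":{"moves":{"type":"array","items":{"type":"array","items":{"type":"array","items":{"type":"number"}}}}},"required":["moves"]}

```bash
ls; mkdir -p pics
python3 - <<'E'
from rig import *
import cv2,numpy as np
for n in ["scene","side"]:
    im=capture(n); cv2.imwrite(f"pics/{n}0.png",im)
    m=camera_model(n); print(n,np.round(m["camera_matrix"],1).tolist(),np.round(m["pose"],3).tolist(),[k for k in m])
    for t in ["turntable","axis","knob_mid","gauge","handle_mid","dial_mid","ball_rest","compass"]:
        print(t,[(round(d["p"],2),np.round(d["location"],3).tolist()) for d in spot_in(n,t)[:4]])
a=[cv2.imread(f"pics/{n}0.png") for n in["scene","side"]]
cv2.imwrite("pics/both.png",cv2.resize(np.vstack(a),(480,600)))
print(readout.read_state()["time_s"])
E
```

```text
pics
scene [[460.6, 0.0, 317.2], [0.0, 460.6, 193.1], [0.0, 0.0, 1.0]] [[-0.154, -0.585, 0.796, 1.517], [0.988, -0.099, 0.118, 0.098], [0.01, 0.805, 0.593, 0.818], [0.0, 0.0, 0.0, 1.0]] ['camera_matrix', 'pose']
turntable [(0.92, [0.311, 0.376, 0.042]), (0.66, [0.595, 0.1, 0.037])]
axis [(0.61, [0.594, 0.093, 0.042]), (0.6, [0.309, 0.38, 0.036])]
knob_mid [(0.63, [0.519, 0.104, 0.066]), (0.42, [0.241, 0.395, 0.066])]
gauge [(0.59, [0.558, -0.119, 0.026])]
handle_mid [(0.74, [0.548, -0.121, 0.031])]
dial_mid [(0.72, [0.547, -0.12, 0.033])]
ball_rest [(0.61, [0.549, -0.119, 0.03])]
compass [(0.48, [0.586, 0.09, 0.053])]
side [[492.2, 0.0, 313.2], [0.0, 492.2, 203.1], [0.0, 0.0, 1.0]] [[0.742, 0.381, -0.551, -0.316], [-0.67, 0.431, -0.604, -0.96], [0.007, 0.818, 0.575, 0.952], [0.0, 0.0, 0.0, 1.0]] ['camera_matrix', 'pose']
turntable [(0.66, [0.558, 0.073, 0.041]), (0.56, [0.293, 0.345, 0.039]), (0.24, [0.533, -0.14, 0.036])]
axis [(0.96, [0.554, 0.074, 0.035]), (0.59, [0.291, 0.35, 0.043])]
knob_mid [(0.58, [0.506, 0.101, 0.069]), (0.4, [0.226, 0.385, 0.066])]
gauge [(0.92, [0.525, -0.147, 0.025]), (0.5, [0.531, -0.136, 0.033])]
handle_mid [(0.71, [0.528, -0.144, 0.028]), (0.59, [0.538, -0.141, 0.036])]
dial_mid [(0.94, [0.536, -0.147, 0.03])]
ball_rest [(0.81, [0.533, -0.135, 0.038])]
compass []
0.9
```

View pics/scene0.png

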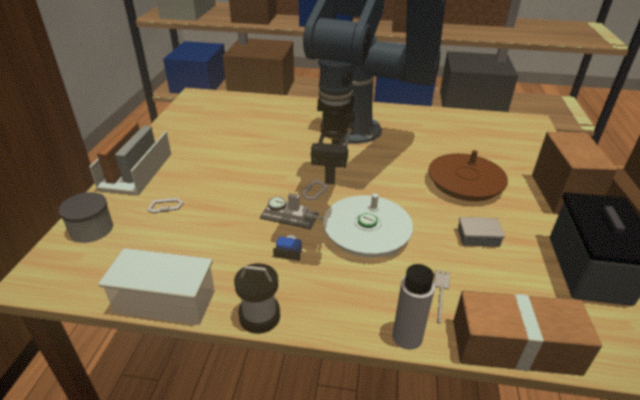

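The white turntable is at about (368,224), with its knob at (374,201) and the compass at (368,220). The brown look-alike is at (467,177). The white one matches the description. The gauge is at (290,208), with its dial at (277,204) and handle at (293,202). I'll enlarge both views to confirm and measure.

```bash
cat > h.py <<'E'
from rig import *
import cv2,numpy as np
def ray(n,u,v,m=None):
    m=m or camera_model(n);K=m["camera_matrix"];P=np.array(m["pose"])
    x,y=(u-K[0][2])/K[0][0],(v-K[1][2])/K[1][1]
    if n=="wrist":
        r=np.hypot(x,y); s=np.sin(r)/r if r>1e-9 else 1
        d=np.array([x*s,-y*s,-np.cos(r)])
    else: d=np.array([x,-y,-1.])
    return P[:3,3],P[:3,:3]@d
def onz(n,u,v,z,m=None):
    o,d=ray(n,u,v,m); return o+d*(z-o[2])/d[2]
E
python3 - <<'E'
from h import *
for n in["scene","side"]:
    im=capture(n)
    for r in regions_of(n,"turntable")[:3]:
        m=r["mask"].astype(np.uint8)
        c=max(cv2.findContours(m,0,2)[0],key=cv2.contourArea)[:,0]
        p=np.array([onz(n,u,v,.04)[:2] for u,v in c])
        (cx,cy),rad=cv2.minEnclosingCircle((p*1000).astype(np.float32))
        print(n,round(r["p"],2),c.mean(0),"circle",cx,cy,rad)
s=cv2.imread("pics/scene0.png")[160:270,240:430];d=cv2.imread("pics/side0.png")
cv2.imwrite("pics/crop.png",cv2.resize(s,None,fx=4,fy=4,interpolation=2)); cv2.imwrite("pics/side0v.png",d)
E
```

```text
scene 0.93 [467.87878788 175.6969697 ] circle 297.984619140625 368.4163513183594 140.8606719970703
scene 0.88 [366.93 222.89] circle 578.7494506835938 95.57460021972656 131.21604919433594
side 0.81 [296.24358974 192.5       ] circle 562.1215209960938 77.99913787841797 128.81594848632812
side 0.76 [184.63513514 187.22972973] circle 283.81396484375 357.90557861328125 131.1544647216797
```

View pics/crop.png

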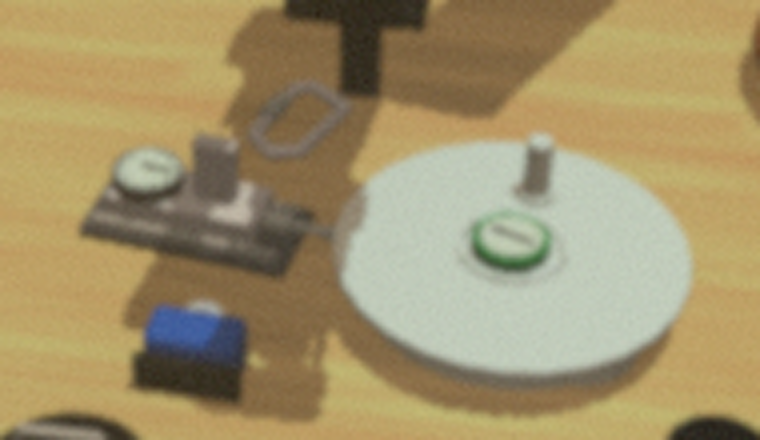

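View pics/side0.png

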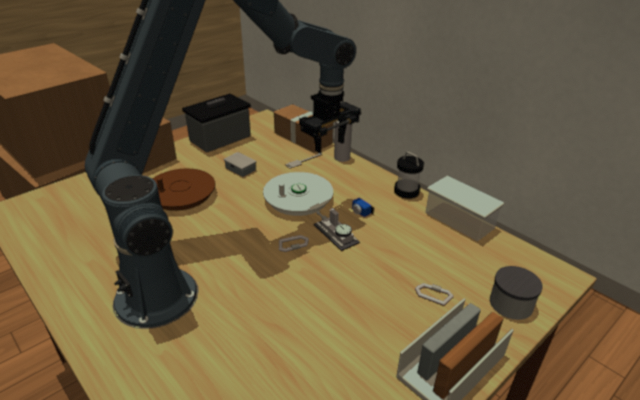

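The enlarged crop confirms the white turntable with the green compass, standing next to the gauge. The brown disc at side (180,188) is the look-alike. Next I'll triangulate the main points.

Run:
```python
from h import *
f=lambda a,b,z:np.round(onz("scene",240+a/4,160+b/4,z),3)
print("axis",f(513,256,.04),"comp",f(511,238,.051),"knobtop",f(541,140,.085),"knobbase",f(537,192,.043),"handle",f(218,142,.079),"dial",f(148,170,.035),"corner",f(85,230,.008),f(285,272,.008),f(312,215,.008))
for p in ["side"]:
  print("axis",onz(p,298,194,.04).round(3),"knob",onz(p,282,186,.085).round(3),"handle",onz(p,334,211,.079).round(3),"dial",onz(p,343,230,.035).round(3))
s=readout.read_state();print(s["position"],np.round(s["tcp_rot"],3).tolist(),s["force"],s["opening"],s["time_s"])
m=camera_model("wrist");print(np.round(m["pose"],3).tolist(),m["camera_matrix"])
cv2.imwrite("pics/w0.png",capture("wrist"))
```

```text
axis [0.585 0.096 0.04 ] comp [0.58  0.093 0.051] knobtop [0.516 0.106 0.085] knobbase [0.518 0.107 0.043] handle [ 0.546 -0.108  0.079] dial [ 0.528 -0.161  0.035] corner [ 0.568 -0.198  0.008] [ 0.589 -0.055  0.008] [ 0.525 -0.046  0.008]
axis [0.555 0.07  0.04 ] knob [0.504 0.088 0.085] handle [ 0.54  -0.115  0.079] dial [ 0.536 -0.16   0.035]
[6.24975185e-01 3.85800004e-06 2.22548180e-01] [[0.0, 1.0, 0.0], [1.0, -0.0, -0.0], [-0.0, 0.0, -1.0]] [-0.43832505  0.96461948 -0.06677936] 1.0024065779442983 1.1
[[1.0, -0.0, 0.001, 0.625], [0.0, 0.968, 0.252, 0.069], [-0.001, -0.252, 0.968, 0.385], [0.0, 0.0, 0.0, 1.0]] [[309.70691629   0.         321.11058953]
 [  0.         309.70691629 197.06725023]
 [  0.           0.           1.        ]]
```

View pics/w0.png

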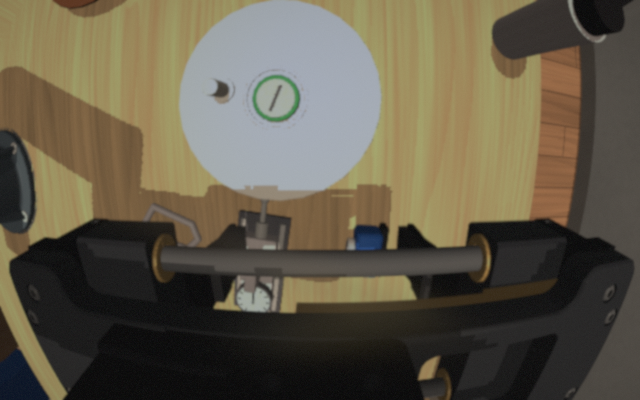

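The wrist view shows the whole rim (columns 180–381, rows 0–199), the knob at about (215,88), the compass at (276,98), the gauge base front corners at (240,211) and (291,216), and the dial at (254,298) with its needle pointing at the turntable.

Run:
```python
from h import *
w=lambda u,v,z:onz("wrist",u,v,z).round(4)[:2]
im=cv2.imread("pics/w0.png")
# rim edge: fit circle to bright low-sat pixels at z=.04
hsv=cv2.cvtColor(im,cv2.COLOR_BGR2HSV); mk=((hsv[...,1]<60)&(hsv[...,2]>120)).astype(np.uint8)
c=max(cv2.findContours(mk,0,1)[0],key=cv2.contourArea)[:,0]
p=np.array([onz("wrist",u,v,.04)[:2] for u,v in c if v>3])
A=np.c_[2*p,np.ones(len(p))];s=np.linalg.lstsq(A,(p**2).sum(1),rcond=None)[0]
for _ in range(5):
    r=np.sqrt(s[2]+s[:2]@s[:2]);e=abs(np.hypot(*(p-s[:2]).T)-r);k=e<.004;s=np.linalg.lstsq(A[k],(p[k]**2).sum(1),rcond=None)[0]
print("axis",s[:2],r,k.sum(),len(k))
print("comp",w(276,97,.051),"knobtop?",w(212,88,.085),"knobbase",w(229,91,.043),"corners",w(240,211,.008),w(291,216,.008),"dial",w(254,298,.035))
cv2.imwrite("pics/w0c.png",np.hstack([cv2.resize(im[60:140,180:300],None,fx=3.3,fy=3.3,interpolation=2)[:264],cv2.resize(im[195:320,225:345],None,fx=2.112,fy=2.112,interpolation=2)]))
```

```text
axis [0.5738412  0.09254727] 0.11705230464538512 513 513
comp [0.5764 0.092 ] knobtop? [0.5162 0.1022] knobbase [0.5215 0.102 ] corners [ 0.5188 -0.0487] [ 0.586  -0.0551] dial [ 0.5338 -0.1641]
```

View pics/w0c.png

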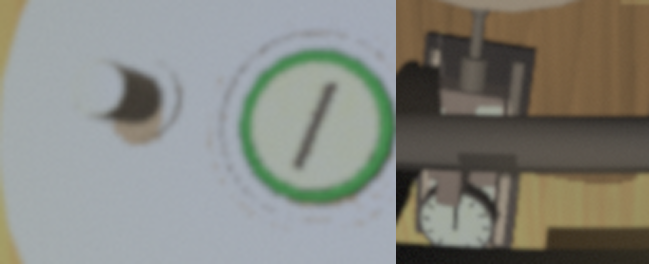

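Axis is at (0.574, 0.0925) with a fitted radius of 0.117 (expected 0.118). Gauge y is about (0.151, 0.988), the handle about (0.543, -0.112), and the knob about (0.513, 0.103). These agree with the given sizes. Moving above the handle now.

Emit:
send_rows:
  moves:
    - [[0,0,0,-2.8,-2.1,1.5,0.0],[0,0,0,-2.8,-2.1,1.5,0.0],[0,0,0,-2.8,-2.1,1.5,0.0],[0,0,0,-2.8,-2.0,1.5,0.0],[0,0,8.5,0,0,1.0,0.0]]

```text
time_s: 1.65
position: [0.5392, -0.1145, 0.1516]
tcp_rot: [[0.155, 0.988, -0.003], [0.988, -0.155, -0.0], [-0.001, -0.003, -1.0]]
force: [0.8, 1.4, 0.4]
opening: 0.635
```

Emit:
send_rows:
  moves:
    - [[0,0,0,0,0,1.0,0.0],[0,0,0,0,0,0,0.0],[0,0,0,0,0,0,0.0],[0,0,0,0,0,0,0.0],[0,0,0,0,0,0,0.0]]

```text
time_s: 2.15
position: [0.5427, -0.1116, 0.1431]
tcp_rot: [[0.146, 0.989, 0.001], [0.989, -0.146, -0.001], [-0.0, 0.001, -1.0]]
force: [1.0, 0.6, 0.8]
opening: 0.501
```

Run:
```python
from h import *
s=readout.read_state();print(np.round(s["position"],4),np.round(s["tcp_rot"],3).tolist(),s["force"],s["opening"],s["time_s"])
im=capture("wrist");cv2.imwrite("pics/w1.png",im)
P=np.array(camera_model("wrist")["pose"]);print(P.round(3).tolist())
```

```text
[ 0.5427 -0.1116  0.1431] [[0.146, 0.989, 0.001], [0.989, -0.146, -0.001], [-0.0, 0.001, -1.0]] [1.03685132 0.64909789 0.84545589] 0.5014292842266181 2.15
[[0.989, 0.142, 0.037, 0.552], [-0.146, 0.957, 0.25, -0.044], [0.0, -0.253, 0.967, 0.306], [0.0, 0.0, 0.0, 1.0]]
```

View pics/w1.png

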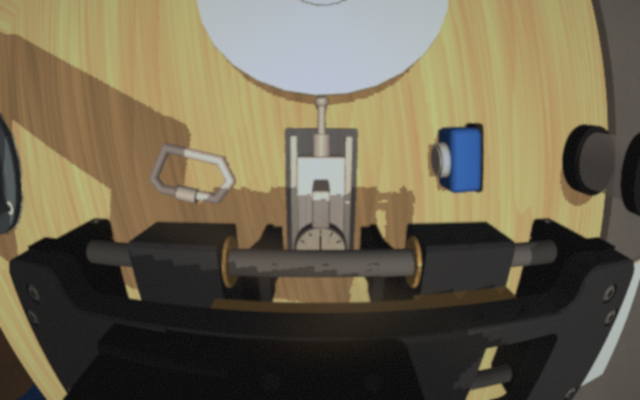

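The gauge stands upright in the image (base columns 286–356), the handle top is around (321,210) and the fingers straddle it at columns 265 and 375. The ball is near (321,100), short of the skirt.

Run:
```python
from h import *
y=np.array([.146,.989]);x=np.array([.989,-.146]);t=np.array([.5427,-.1116])
for n,u,v,z in [("handle",321,210,.079),("hfront",321,192,.079),("base l",286,130,.008),("base r",356,130,.008),("ball",321,102,.02),("rim",321,95,.04),("axisC",0,0,0)]:
    p=onz("wrist",u,v,z)[:2] if u else np.array([.574,.0925]); d=p-t; print(n,p.round(4),"gx %.4f gy %.4f"%(d@x,d@y))
```

```text
handle [ 0.5422 -0.1126] gx -0.0003 gy -0.0010
hfront [ 0.5443 -0.0985] gx -0.0003 gy 0.0131
base l [ 0.5175 -0.0502] gx -0.0339 gy 0.0571
base r [ 0.5839 -0.06  ] gx 0.0332 gy 0.0571
ball [ 0.5545 -0.0293] gx -0.0003 gy 0.0831
rim [ 0.5553 -0.0244] gx -0.0003 gy 0.0881
axisC [0.574  0.0925] gx 0.0012 gy 0.2064
```

Emit:
send_rows:
  moves:
    - [[0,0,0,0,0,2.0,0.0],[0,0,0,0,0,2.0,0.0],[0,0,0,0,0,2.0,0.0],[0,0,0,0,0,2.0,0.0],[0,0,0,0,0,1.2,0.0]]

```text
time_s: 2.7
position: [0.5417, -0.1116, 0.0495]
tcp_rot: [[0.147, 0.989, -0.001], [0.989, -0.147, 0.0], [0.0, -0.001, -1.0]]
force: [0.2, -0.2, -0.9]
opening: 0.5
```

Emit:
send_rows:
  moves:
    - [[0,0,0,0,0,0,0],[0,0,0,0,0,0,-0.5],[0,0,0,0,0,0,-1],[0,0,0,0,0,0,-1],[0,0,0,0,0,0,-1]]

```text
time_s: 3.2
position: [0.5424, -0.1121, 0.0513]
tcp_rot: [[0.148, 0.989, 0.001], [0.989, -0.148, -0.001], [-0.0, 0.001, -1.0]]
force: [-0.0, -0.2, -0.1]
opening: 0.223
```

Emit:
send_rows:
  moves:
    - [[0,0,0,0,0,0,-1],[0,0,0,0,0,0,-1],[0,0,0,0,0,0,-1],[0,0,0,0,0,0,-1],[0,0,0,0,0,0,-1]]

```text
time_s: 3.7
position: [0.5422, -0.1121, 0.0511]
tcp_rot: [[0.148, 0.989, 0.001], [0.989, -0.148, -0.0], [-0.0, 0.001, -1.0]]
force: [-0.7, 0.0, 6.1]
opening: 0.155
```

Gripped: the opening reads 13.5 mm for the 14 mm slab. The gap should be about 15–16 mm, so I'll push slowly.

Emit:
send_rows:
  moves:
    - [[0,0,0,0.3,0,0,-1],[0,0,0,0.3,0,0,-1],[0,0,0,0.3,0,0,-1],[0,0,0,0.3,0,0,-1],[0,0,0,0,0,0,-1]]

```text
time_s: 4.2
position: [0.5436, -0.1037, 0.0511]
tcp_rot: [[0.146, 0.989, -0.0], [0.989, -0.146, -0.005], [-0.005, 0.001, -1.0]]
force: [-5.1, -12.4, 4.8]
opening: 0.158
```

Emit:
send_rows:
  moves:
    - [[0,0,0,0.1,0,0,-1],[0,0,0,0.1,0,0,-1],[0,0,0,0.1,0,0,-1],[0,0,0,0,0,0,-1],[0,0,0,0,0,0,-1]]

```text
time_s: 4.7
position: [0.544, -0.1011, 0.0511]
tcp_rot: [[0.146, 0.989, -0.0], [0.989, -0.146, -0.005], [-0.005, 0.001, -1.0]]
force: [-4.7, -13.0, 4.6]
opening: 0.157
```

Run:
```python
from h import *
s=capture("scene")[185:225,255:350];w=capture("wrist")[60:310,230:410];d=capture("side")[195:255,305:365]
r=lambda i,h:cv2.resize(i,None,fx=h/i.shape[0],fy=h/i.shape[0],interpolation=2)
cv2.imwrite("pics/p1.png",np.vstack([r(s,330),np.hstack([r(w,260),r(d,260),np.zeros((260,784-r(w,260).shape[1]-260,3),np.uint8)])]) if r(s,330).shape[1]==784 else r(s,330)); print(r(s,330).shape)
```

```text
(330, 784, 3)
```

View pics/p1.png

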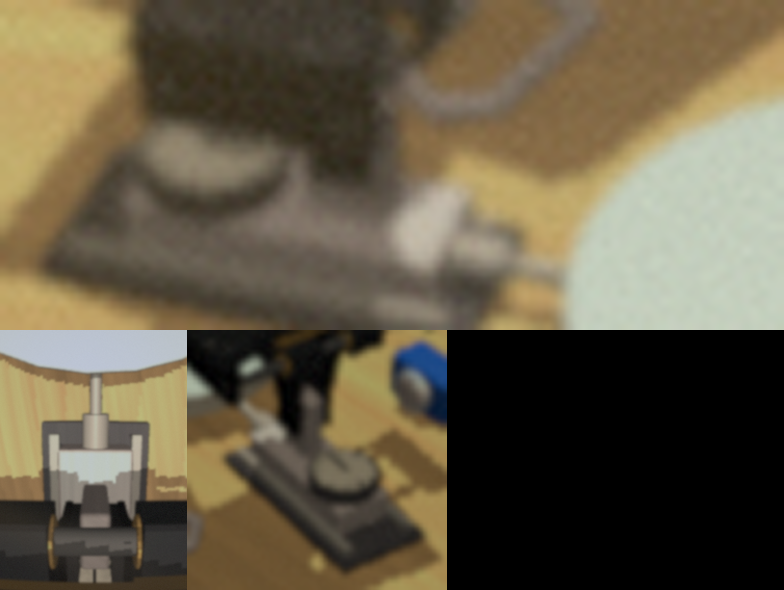

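The side camera still sees the dial, at about (341,228), with the needle towards the handle, so reading about zero. The ball hasn't reached the skirt. I'll write a needle reader for it.

```bash
cat >> h.py <<'E'
GY=np.array([.148,.989]);GX=np.array([.989,-.148])
def proj(n,p,m):
    P=np.linalg.inv(np.array(m["pose"]));q=P[:3,:3]@p+P[:3,3];K=m["camera_matrix"]
    x,y,z=q[0],-q[1],-q[2]
    if n=="wrist":
        r=np.hypot(x,y);a=np.arctan2(r,z);x,y,z=x/r*a,y/r*a,1
    return K[0][0]*x/z+K[0][2],K[1][1]*y/z+K[1][2]
def rect(n,c,N=4,h=.03,S=240):
    """dial rectified: up = towards turntable, right = gauge x; c 3-d centre"""
    m=camera_model(n);k=np.array([[-1,-1],[1,-1],[1,1],[-1,1]])
    src=np.float32([proj(n,np.r_[c[:2]+a*h*GX-b*h*GY,c[2]],m) for a,b in k])
    dst=np.float32((k+1)*S/2)
    H=cv2.getPerspectiveTransform(src,dst)
    im=np.mean([capture(n).astype(float) for _ in range(N)],0)
    return cv2.warpPerspective(im,H,(S,S),flags=cv2.INTER_CUBIC).clip(0,255).astype(np.uint8),im
def needle(R,c=(120,120),r0=.004,r1=.016,h=.03):
    g=cv2.cvtColor(R,cv2.COLOR_BGR2GRAY).astype(np.float32);s=R.shape[0]/2/h
    A=np.radians(np.arange(0,360,3));r=np.linspace(r0,r1,13)*s
    v=cv2.remap(g,(c[0]+np.outer(np.sin(A),r)).astype(np.float32),(c[1]-np.outer(np.cos(A),r)).astype(np.float32),1).mean(1)
    w=np.clip(np.median(v)-v-8,0,None);i=v.argmin();d=(np.arange(120)-i+60)%120-60;w=w*(abs(d)<8)
    return (i*3+3*(w*d).sum()/max(w.sum(),1e-6))%360, float(np.median(v)-v.min())
E
python3 - <<'E'
from h import *
t=np.array(readout.read_state()["position"])[:2]-.001*GY-.05*GX*0-.05*GY
out=[]
for z in(.03,.037,.044):
    R,_=rect("side",np.r_[t,z],2); print(z,needle(R)); out.append(R)
cv2.imwrite("pics/d1.png",np.hstack(out))
E
```

```text
0.03 (np.float64(204.3421691753564), 36.738765716552734)
0.037 (np.float64(21.485244709272802), 20.83533477783203)
0.044 (np.float64(355.5902187537246), 25.483322143554688)
```

View pics/d1.png

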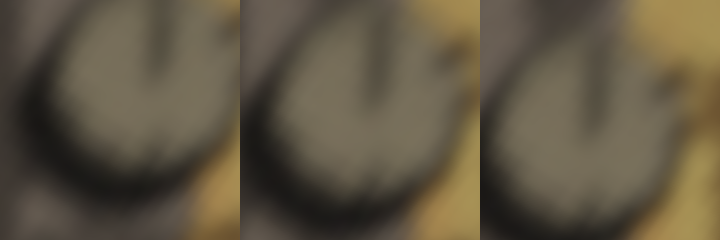

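The needle reads clearly, pointing at the turntable with the hub near (111,133) in the z=0.044 tile. That is my zero baseline. Pushing on in small steps.

```bash
cat >> h.py <<'E'
def gread(tag=None,n="side",hy=None,N=4):
    t=np.array(readout.read_state()["position"])[:2] if hy is None else hy
    R,im=rect(n,np.r_[t-.051*GY,.044],N)
    if tag: cv2.imwrite(f"pics/{tag}.png",R)
    return [tuple(np.round(needle(R,c),1)) for c in((112,132),(110,128),(114,135))]
E
python3 -c "
from h import *
print(gread('d2'))"
```

```text
[(np.float64(5.5), np.float64(27.5)), (np.float64(8.7), np.float64(27.6)), (np.float64(2.5), np.float64(27.3))]
```

Emit:
send_rows:
  moves:
    - [[0,0,0,0.1,0,0,-1],[0,0,0,0.1,0,0,-1],[0,0,0,0.1,0,0,-1],[0,0,0,0,0,0,-1],[0,0,0,0,0,0,-1]]

```text
time_s: 5.85
position: [0.5444, -0.0981, 0.0511]
tcp_rot: [[0.146, 0.989, -0.0], [0.989, -0.146, -0.005], [-0.005, 0.001, -1.0]]
force: [-5.1, -12.7, 5.2]
opening: 0.158
```

```bash
python3 -c "
from h import *
print(gread('d3'))"
```

```text
[(np.float64(4.4), np.float64(25.4)), (np.float64(7.3), np.float64(25.4)), (np.float64(2.7), np.float64(25.1))]
```

Emit:
send_rows:
  moves:
    - [[0,0,0,0.1,0,0,-1],[0,0,0,0.1,0,0,-1],[0,0,0,0,0,0,-1],[0,0,0,0,0,0,-1],[0,0,0,0,0,0,-1]]

```text
time_s: 6.55
position: [0.5448, -0.0961, 0.0511]
tcp_rot: [[0.146, 0.989, -0.0], [0.989, -0.146, -0.005], [-0.005, 0.001, -1.0]]
force: [-4.6, -12.6, 3.9]
opening: 0.156
```

```bash
python3 -c "
from h import *
print(gread('d4'))
cv2.imwrite('pics/d234.png',np.hstack([cv2.imread(f'pics/d{i}.png') for i in (2,3,4)]))"
```

```text
[(np.float64(7.0), np.float64(24.1)), (np.float64(10.0), np.float64(24.2)), (np.float64(3.9), np.float64(23.8))]
```

View pics/d234.png

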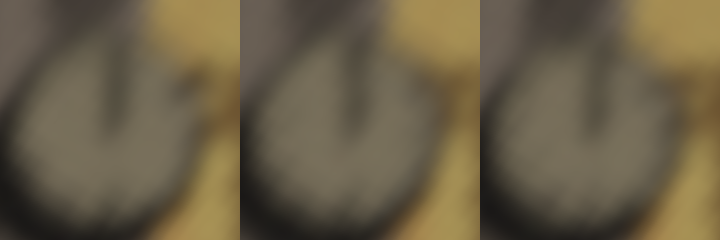

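The needle is still at zero (7° against a 5.5° baseline) after 16 mm, so contact is close.

Emit:
send_rows:
  moves:
    - [[0,0,0,0.1,0,0,-1],[0,0,0,0.1,0,0,-1],[0,0,0,0,0,0,-1],[0,0,0,0,0,0,-1],[0,0,0,0,0,0,-1]]

```text
time_s: 7.25
position: [0.545, -0.0944, 0.0511]
tcp_rot: [[0.146, 0.989, -0.0], [0.989, -0.146, -0.006], [-0.006, 0.001, -1.0]]
force: [-4.8, -14.6, 3.3]
opening: 0.16
```

```bash
python3 -c "
from h import *
print(gread('d5'))"
```

```text
[(np.float64(17.9), np.float64(22.7)), (np.float64(22.7), np.float64(22.9)), (np.float64(12.9), np.float64(22.3))]
```

Emit:
send_rows:
  moves:
    - [[0,0,0,0.07,0,0,-1],[0,0,0,0.06,0,0,-1],[0,0,0,0,0,0,-1],[0,0,0,0,0,0,-1],[0,0,0,0,0,0,-1]]

```text
time_s: 7.95
position: [0.5452, -0.0935, 0.0511]
tcp_rot: [[0.146, 0.989, -0.0], [0.989, -0.146, -0.006], [-0.006, 0.001, -1.0]]
force: [-6.0, -14.7, 4.9]
opening: 0.159
```

```bash
python3 -c "
from h import *
print(gread('d6'))"
```

```text
[(np.float64(27.7), np.float64(25.8)), (np.float64(33.5), np.float64(25.8)), (np.float64(23.4), np.float64(25.5))]
```

The needle is 22° past zero, about 1.6 mm, which is inside the 1–3 mm window. Easing the push, letting go and lifting.

Emit:
send_rows:
  moves:
    - [[0,0,0,-0.15,0,0,-1],[0,0,0,-0.15,0,0,-1],[0,0,0,0,0,0,-1],[0,0,0,0,0,0,-0.5],[0,0,0,0,0,0,0]]

```text
time_s: 8.65
position: [0.5448, -0.0918, 0.0503]
tcp_rot: [[0.148, 0.989, -0.0], [0.989, -0.148, 0.0], [0.0, -0.0, -1.0]]
force: [0.3, 0.4, -1.2]
opening: 0.264
```

Emit:
send_rows:
  moves:
    - [[0,0,0,0,0,0,0],[0,0,0,0,0,0,0],[0,0,0,0,0,-2.5,0],[0,0,0,0,0,-3.0,0],[0,0,0,0,0,-3.0,0]]

```text
time_s: 9.15
position: [0.5445, -0.0915, 0.1359]
tcp_rot: [[0.147, 0.989, -0.002], [0.989, -0.147, 0.001], [0.0, -0.002, -1.0]]
force: [0.9, -0.4, -0.7]
opening: 0.499
```

```bash
python3 -c "
from h import *
s=readout.read_state();print(s['force'],np.array(s['position']).round(4))
print(gread('d7',hy=np.array([.5452,-.0935])))"
```

```text
[ 0.8934745  -0.41961085 -0.74442893] [ 0.5445 -0.0915  0.1359]
[(np.float64(27.6), np.float64(25.4)), (np.float64(33.5), np.float64(25.4)), (np.float64(23.3), np.float64(24.9))]
```

Emit:
send_rows:
  moves:
    - [[0,0,0,3.75,-1.2,0,-0.2],[0,0,0,3.75,-1.2,0,-0.2],[0,0,0,3.75,-1.2,0,-0.2],[0,0,0,3.75,-1.2,0,-0.2],[0,0,0,3.75,-1.2,0,-0.2]]

```text
time_s: 9.85
position: [0.5117, 0.1039, 0.1339]
tcp_rot: [[0.148, 0.989, -0.004], [0.989, -0.148, 0.0], [-0.0, -0.004, -1.0]]
force: [-0.2, 0.2, -0.7]
opening: 0.404
```

Emit:
send_rows:
  moves:
    - [[0,0,0,0,0,0,-0.2],[0,0,0,0,0,0,-0.2],[0,0,0,0,0,0,-0.2],[0,0,0,0,0,0,-0.2],[0,0,0,0,0,0,-0.2]]

```text
time_s: 10.35
position: [0.5136, 0.1013, 0.1354]
tcp_rot: [[0.15, 0.989, -0.0], [0.989, -0.15, -0.0], [-0.0, -0.0, -1.0]]
force: [0.3, -0.1, -0.5]
opening: 0.402
```

```bash
python3 -c "
from h import *
m=camera_model('wrist');im=capture('wrist');u,v=proj('wrist',np.r_[.513,.103,.085],m);print(u,v)
u,v=int(u),int(v);cv2.imwrite('pics/w2.png',cv2.resize(im[max(v-75,0):v+75,u-100:u+100],None,fx=3,fy=3,interpolation=2));print(u-100,max(v-75,0))
print([(round(d['p'],2),np.round(d['location'],4)) for d in spot_in('wrist','knob_mid')])
print(readout.read_state()['position'])"
```

```text
320.1031814593829 212.16832176574525
220 137
[(0.88, array([0.5134, 0.1082, 0.0884]))]
[0.5136064  0.10152172 0.13550385]
```

View pics/w2.png

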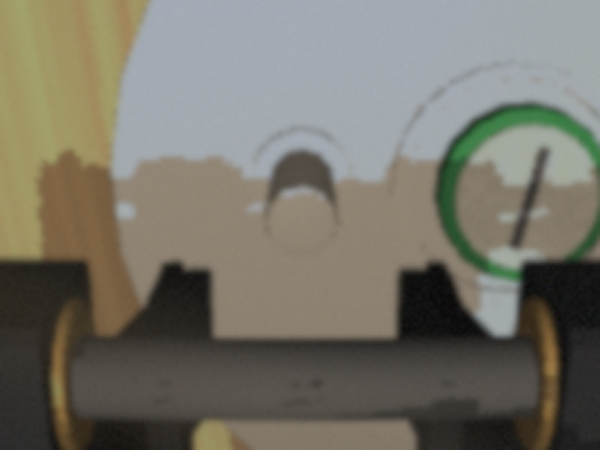

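The knob top is at about (320.7,210.3), within 2 px of my prediction, so only about 2 mm of correction is needed. Descending and gripping.

```bash
python3 -c "
from h import *
print(onz('wrist',320.7,210.3,.085))"
```

```text
[0.51358886 0.1045648  0.085     ]
```

Emit:
send_rows:
  moves:
    - [[0,0,0,0.2,0,1.6,-0.2],[0,0,0,0,0,1.6,-0.2],[0,0,0,0,0,1.6,-0.2],[0,0,0,0,0,1.6,-0.2],[0,0,0,0,0,1.3,-0.2]]

```text
time_s: 10.95
position: [0.5137, 0.104, 0.0578]
tcp_rot: [[0.149, 0.989, -0.0], [0.989, -0.149, -0.0], [-0.0, -0.0, -1.0]]
force: [-0.1, 1.1, -0.3]
opening: 0.396
```

Emit:
send_rows:
  moves:
    - [[0,0,0,0,0,0,-0.2],[0,0,0,0,0,0,-0.6],[0,0,0,0,0,0,-1],[0,0,0,0,0,0,-1],[0,0,0,0,0,0,-1]]

```text
time_s: 11.45
position: [0.5134, 0.1045, 0.0592]
tcp_rot: [[0.148, 0.989, -0.0], [0.989, -0.148, 0.0], [0.0, -0.0, -1.0]]
force: [-1.6, -0.4, 3.8]
opening: 0.196
```

Emit:
send_rows:
  moves:
    - [[0,0,0,0,0,0,-1],[0,0,0,0,0,0,-1],[0,0,0,0,0,0,-1],[0,0,0,0,0,0,-1],[0,0,0,0,0,0,-1]]

```text
time_s: 11.95
position: [0.5134, 0.1045, 0.0592]
tcp_rot: [[0.148, 0.989, -0.0], [0.989, -0.148, 0.0], [0.0, -0.0, -1.0]]
force: [-2.1, 0.0, 5.6]
opening: 0.197
```

The knob is gripped: the opening is 17.1 mm for 18 mm, and the radius from the axis is 61.8 mm against 62. Working out a 25° per call circle.

```bash
cat > circ.py <<'E'
from h import *
import sys
def rows(a0,a1,n=5,r=6.2):
    a=np.radians(np.linspace(a0,a1,n+1));p=r*np.c_[np.cos(a),np.sin(a)];d=np.diff(p,axis=0)
    return np.round(np.c_[d@GY,d@GX],2).tolist()
def where():
    s=readout.read_state();d=np.array(s["position"])[:2]-[.574,.0925];a=np.degrees(np.arctan2(d[1],d[0]))%360
    f=np.array(s["force"])[:2];t=np.radians(a);e=np.array([-np.sin(t),np.cos(t)])
    return "ang %.1f r %.4f Ftan %.1f Frad %.1f t %.1f"%(a,np.hypot(*d),f@e,f@[np.cos(t),np.sin(t)],s["time_s"])
def look(N=1): print(where(),gread(hy=np.array([.5452,-.0935]),N=N)[0])
E
python3 - <<'E'
from circ import *
look(2)
for k in range(14):
    a=168.8+25*k; print(round(a,1),rows(a,a+25))
E
```

```text
ang 168.8 r 0.0618 Ftan 0.4 Frad 2.1 t 11.9 (np.float64(27.5), np.float64(37.2))
168.8 [[-0.54, -0.0], [-0.54, 0.05], [-0.53, 0.09], [-0.52, 0.14], [-0.51, 0.18]]
193.8 [[-0.49, 0.23], [-0.47, 0.27], [-0.44, 0.31], [-0.42, 0.35], [-0.38, 0.38]]
218.8 [[-0.35, 0.41], [-0.31, 0.44], [-0.27, 0.47], [-0.23, 0.49], [-0.19, 0.51]]
243.8 [[-0.14, 0.52], [-0.1, 0.53], [-0.05, 0.54], [-0.0, 0.54], [0.05, 0.54]]
268.8 [[0.09, 0.53], [0.14, 0.52], [0.18, 0.51], [0.23, 0.49], [0.27, 0.47]]
293.8 [[0.31, 0.44], [0.35, 0.42], [0.38, 0.38], [0.41, 0.35], [0.44, 0.31]]
318.8 [[0.47, 0.27], [0.49, 0.23], [0.51, 0.19], [0.52, 0.14], [0.53, 0.1]]
343.8 [[0.54, 0.05], [0.54, 0.0], [0.54, -0.05], [0.53, -0.09], [0.52, -0.14]]
368.8 [[0.51, -0.18], [0.49, -0.23], [0.47, -0.27], [0.44, -0.31], [0.42, -0.35]]
393.8 [[0.38, -0.38], [0.35, -0.41], [0.31, -0.44], [0.27, -0.47], [0.23, -0.49]]
418.8 [[0.19, -0.51], [0.14, -0.52], [0.1, -0.53], [0.05, -0.54], [0.0, -0.54]]
443.8 [[-0.05, -0.54], [-0.09, -0.53], [-0.14, -0.52], [-0.18, -0.51], [-0.23, -0.49]]
468.8 [[-0.27, -0.47], [-0.31, -0.44], [-0.35, -0.42], [-0.38, -0.38], [-0.41, -0.35]]
493.8 [[-0.44, -0.31], [-0.47, -0.27], [-0.49, -0.23], [-0.51, -0.19], [-0.52, -0.14]]
```

Emit:
send_rows:
  moves:
    - [[0,0,0,-0.54,0,0,-1],[0,0,0,-0.54,0.05,0,-1],[0,0,0,-0.53,0.09,0,-1],[0,0,0,-0.52,0.14,0,-1],[0,0,0,-0.51,0.18,0,-1]]

```text
time_s: 12.55
position: [0.5139, 0.0778, 0.0592]
tcp_rot: [[0.148, 0.989, -0.0], [0.989, -0.148, 0.0], [0.0, -0.0, -1.0]]
force: [-2.5, 1.9, 6.2]
opening: 0.195
```

```bash
python3 -c "from circ import *;look()"
```

```text
ang 193.7 r 0.0619 Ftan -2.5 Frad 1.9 t 12.6 (np.float64(27.5), np.float64(37.7))
```

Emit:
send_rows:
  moves:
    - [[0,0,0,-0.49,0.23,0,-1],[0,0,0,-0.47,0.27,0,-1],[0,0,0,-0.44,0.31,0,-1],[0,0,0,-0.42,0.35,0,-1],[0,0,0,-0.38,0.38,0,-1]]

```text
time_s: 13.1
position: [0.5258, 0.0535, 0.0592]
tcp_rot: [[0.148, 0.989, -0.001], [0.989, -0.148, 0.0], [-0.0, -0.001, -1.0]]
force: [-2.7, 0.4, 5.5]
opening: 0.199
```

```bash
python3 -c "from circ import *;look()"
```

```text
ang 218.9 r 0.0620 Ftan -2.0 Frad 1.8 t 13.1 (np.float64(27.5), np.float64(37.9))
```

Emit:
send_rows:
  moves:
    - [[0,0,0,-0.35,0.41,0,-1],[0,0,0,-0.31,0.44,0,-1],[0,0,0,-0.27,0.47,0,-1],[0,0,0,-0.23,0.49,0,-1],[0,0,0,-0.19,0.51,0,-1]]

```text
time_s: 13.65
position: [0.547, 0.0365, 0.0592]
tcp_rot: [[0.148, 0.989, -0.0], [0.989, -0.148, -0.0], [-0.0, -0.0, -1.0]]
force: [-1.9, 0.5, 5.5]
opening: 0.195
```

```bash
python3 -c "from circ import *;look()"
```

```text
ang 244.3 r 0.0621 Ftan -1.9 Frad 0.4 t 13.7 (np.float64(27.7), np.float64(37.8))
```

Tracking is good. Continuing.

Emit:
send_rows:
  moves:
    - [[0,0,0,-0.14,0.52,0,-1],[0,0,0,-0.1,0.53,0,-1],[0,0,0,-0.05,0.54,0,-1],[0,0,0,0,0.54,0,-1],[0,0,0,0.05,0.54,0,-1]]

```text
time_s: 14.2
position: [0.5735, 0.0303, 0.0592]
tcp_rot: [[0.148, 0.989, 0.0], [0.989, -0.148, -0.0], [-0.0, 0.0, -1.0]]
force: [-2.0, -0.5, 5.9]
opening: 0.195
```

```bash
python3 -c "from circ import *;look()"
```

```text
ang 269.5 r 0.0622 Ftan -2.0 Frad 0.5 t 14.2 (np.float64(27.5), np.float64(37.4))
```

Emit:
send_rows:
  moves:
    - [[0,0,0,0.09,0.53,0,-1],[0,0,0,0.14,0.52,0,-1],[0,0,0,0.18,0.51,0,-1],[0,0,0,0.23,0.49,0,-1],[0,0,0,0.27,0.47,0,-1]]

```text
time_s: 14.75
position: [0.5997, 0.0358, 0.0592]
tcp_rot: [[0.148, 0.989, 0.0], [0.989, -0.148, -0.0], [-0.0, 0.0, -1.0]]
force: [-1.9, 0.2, 6.6]
opening: 0.199
```

```bash
python3 -c "from circ import *;look()"
```

```text
ang 294.3 r 0.0623 Ftan -1.6 Frad -1.0 t 14.8 (np.float64(27.5), np.float64(37.2))
```

Emit:
send_rows:
  moves:
    - [[0,0,0,0.31,0.44,0,-1],[0,0,0,0.35,0.42,0,-1],[0,0,0,0.38,0.38,0,-1],[0,0,0,0.41,0.35,0,-1],[0,0,0,0.44,0.31,0,-1]]

```text
time_s: 15.3
position: [0.621, 0.0517, 0.0592]
tcp_rot: [[0.148, 0.989, -0.0], [0.989, -0.148, -0.0], [-0.0, -0.0, -1.0]]
force: [-2.0, 0.3, 7.1]
opening: 0.198
```

```bash
python3 -c "from circ import *;look()"
```

```text
ang 319.0 r 0.0623 Ftan -1.0 Frad -1.7 t 15.3 (np.float64(27.6), np.float64(37.5))
```

Emit:
send_rows:
  moves:
    - [[0,0,0,0.47,0.27,0,-1],[0,0,0,0.49,0.23,0,-1],[0,0,0,0.51,0.19,0,-1],[0,0,0,0.52,0.14,0,-1],[0,0,0,0.53,0.1,0,-1]]

```text
time_s: 15.85
position: [0.6338, 0.0751, 0.0592]
tcp_rot: [[0.147, 0.989, -0.001], [0.989, -0.147, -0.001], [-0.001, -0.001, -1.0]]
force: [-2.3, -2.0, 6.7]
opening: 0.199
```

```bash
python3 -c "from circ import *;look()"
```

```text
ang 343.7 r 0.0623 Ftan -2.5 Frad -1.6 t 15.8 (np.float64(27.6), np.float64(37.0))
```

Emit:
send_rows:
  moves:
    - [[0,0,0,0.54,0.05,0,-1],[0,0,0,0.54,0,0,-1],[0,0,0,0.54,-0.05,0,-1],[0,0,0,0.53,-0.09,0,-1],[0,0,0,0.52,-0.14,0,-1]]

```text
time_s: 16.4
position: [0.6355, 0.1014, 0.0592]
tcp_rot: [[0.147, 0.989, -0.0], [0.989, -0.147, -0.001], [-0.001, -0.0, -1.0]]
force: [-1.4, -3.6, 6.5]
opening: 0.199
```

```bash
python3 -c "from circ import *;look()"
```

```text
ang 8.3 r 0.0621 Ftan -3.4 Frad -1.9 t 16.4 (np.float64(35.8), np.float64(36.4))
```

Emit:
send_rows:
  moves:
    - [[0,0,0,0.51,-0.18,0,-1],[0,0,0,0.49,-0.23,0,-1],[0,0,0,0.47,-0.27,0,-1],[0,0,0,0.44,-0.31,0,-1],[0,0,0,0.42,-0.35,0,-1]]

```text
time_s: 16.95
position: [0.6259, 0.1264, 0.0592]
tcp_rot: [[0.148, 0.989, 0.0], [0.989, -0.148, -0.001], [-0.001, 0.0, -1.0]]
force: [-1.9, -0.3, 6.8]
opening: 0.198
```

```bash
python3 -c "from circ import *;look()"
```

```text
ang 33.1 r 0.0620 Ftan 0.8 Frad -1.7 t 16.9 (np.float64(97.9), np.float64(25.8))
```

Emit:
send_rows:
  moves:
    - [[0,0,0,0.38,-0.38,0,-1],[0,0,0,0.35,-0.41,0,-1],[0,0,0,0.31,-0.44,0,-1],[0,0,0,0.27,-0.47,0,-1],[0,0,0,0.23,-0.49,0,-1]]

```text
time_s: 17.5
position: [0.6074, 0.1447, 0.0592]
tcp_rot: [[0.147, 0.989, 0.002], [0.989, -0.147, -0.001], [-0.001, 0.003, -1.0]]
force: [-0.4, -3.6, 5.1]
opening: 0.197
```

```bash
python3 -c "from circ import *;look()"
```

```text
ang 57.4 r 0.0620 Ftan -1.6 Frad -3.3 t 17.5 (np.float64(27.4), np.float64(37.0))
```

The bump is found between knob angles 8° and 57°: the needle was 70° up at 33.1° with Ftan already reversed, so the crown is near 23–26°. I'll step back through it finely.

```bash
python3 -c "
from circ import *
print(rows(58.8,38.8))
for a in (38.8,34.8,30.8,26.8,22.8,18.8,14.8,10.8): print(a,rows(a,a-4,2))
for a in (6.8,10.8,14.8,18.8,22.8,24.8): print(a,rows(a,a+4,2))"
```

```text
[[-0.18, 0.39], [-0.21, 0.38], [-0.23, 0.36], [-0.26, 0.35], [-0.28, 0.33]]
38.8 [[-0.15, 0.16], [-0.15, 0.15]]
34.8 [[-0.16, 0.15], [-0.17, 0.14]]
30.8 [[-0.17, 0.13], [-0.17, 0.13]]
26.8 [[-0.18, 0.12], [-0.18, 0.12]]
22.8 [[-0.19, 0.11], [-0.19, 0.1]]
18.8 [[-0.19, 0.1], [-0.2, 0.09]]
14.8 [[-0.2, 0.08], [-0.2, 0.08]]
10.8 [[-0.21, 0.07], [-0.21, 0.06]]
6.8 [[0.21, -0.06], [0.21, -0.07]]
10.8 [[0.2, -0.08], [0.2, -0.08]]
14.8 [[0.2, -0.09], [0.19, -0.1]]
18.8 [[0.19, -0.1], [0.19, -0.11]]
22.8 [[0.18, -0.12], [0.18, -0.12]]
24.8 [[0.18, -0.12], [0.17, -0.13]]
```

Emit:
send_rows:
  moves:
    - [[0,0,0,-0.18,0.39,0,-1],[0,0,0,-0.21,0.38,0,-1],[0,0,0,-0.23,0.36,0,-1],[0,0,0,-0.26,0.35,0,-1],[0,0,0,-0.28,0.33,0,-1]]

```text
time_s: 18.05
position: [0.6216, 0.1322, 0.0592]
tcp_rot: [[0.148, 0.989, -0.002], [0.989, -0.148, 0.002], [0.001, -0.002, -1.0]]
force: [-3.7, 3.1, 8.3]
opening: 0.2
```

```bash
python3 -c "from circ import *;look(2)"
```

```text
ang 39.8 r 0.0620 Ftan 4.7 Frad -0.9 t 18.1 (np.float64(49.7), np.float64(38.2))
```

Emit:
send_rows:
  moves:
    - [[0,0,0,-0.15,0.16,0,-1],[0,0,0,-0.15,0.15,0,-1],[0,0,0,0,0,0,-1],[0,0,0,0,0,0,-1],[0,0,0,0,0,0,-1]]

```text
time_s: 18.65
position: [0.6241, 0.129, 0.0592]
tcp_rot: [[0.148, 0.989, -0.002], [0.989, -0.148, 0.001], [0.001, -0.002, -1.0]]
force: [-3.4, 1.4, 7.9]
opening: 0.198
```

```bash
python3 -c "from circ import *;look(2)"
```

```text
ang 36.0 r 0.0620 Ftan 3.1 Frad -1.9 t 18.6 (np.float64(72.3), np.float64(37.0))
```

Emit:
send_rows:
  moves:
    - [[0,0,0,-0.16,0.15,0,-1],[0,0,0,-0.17,0.14,0,-1],[0,0,0,0,0,0,-1],[0,0,0,0,0,0,-1],[0,0,0,0,0,0,-1]]

```text
time_s: 19.25
position: [0.6267, 0.1252, 0.0592]
tcp_rot: [[0.148, 0.989, -0.002], [0.989, -0.148, 0.001], [0.001, -0.002, -1.0]]
force: [-3.6, 1.4, 8.2]
opening: 0.196
```

```bash
python3 -c "from circ import *;look(2)"
```

```text
ang 31.8 r 0.0620 Ftan 3.1 Frad -2.3 t 19.2 (np.float64(107.8), np.float64(32.6))
```

Emit:
send_rows:
  moves:
    - [[0,0,0,-0.17,0.13,0,-1],[0,0,0,-0.17,0.13,0,-1],[0,0,0,0,0,0,-1],[0,0,0,0,0,0,-1],[0,0,0,0,0,0,-1]]

```text
time_s: 19.85
position: [0.6292, 0.1209, 0.0592]
tcp_rot: [[0.148, 0.989, -0.001], [0.989, -0.148, 0.001], [0.0, -0.001, -1.0]]
force: [-2.0, 0.9, 7.9]
opening: 0.198
```

```bash
python3 -c "from circ import *;look(2)"
```

```text
ang 27.3 r 0.0621 Ftan 1.7 Frad -1.3 t 19.9 (np.float64(127.1), np.float64(21.0))
```

Emit:
send_rows:
  moves:
    - [[0,0,0,-0.18,0.12,0,-1],[0,0,0,-0.18,0.12,0,-1],[0,0,0,0,0,0,-1],[0,0,0,0,0,0,-1],[0,0,0,0,0,0,-1]]

```text
time_s: 20.45
position: [0.6313, 0.1164, 0.0592]
tcp_rot: [[0.148, 0.989, -0.0], [0.989, -0.148, -0.0], [-0.0, -0.0, -1.0]]
force: [-1.9, -1.3, 7.1]
opening: 0.196
```

```bash
python3 -c "from circ import *;look(2)"
```

```text
ang 22.6 r 0.0621 Ftan -0.5 Frad -2.2 t 20.4 (np.float64(127.3), np.float64(20.8))
```

Emit:
send_rows:
  moves:
    - [[0,0,0,-0.19,0.11,0,-1],[0,0,0,-0.19,0.1,0,-1],[0,0,0,0,0,0,-1],[0,0,0,0,0,0,-1],[0,0,0,0,0,0,-1]]

```text
time_s: 21.05
position: [0.633, 0.1117, 0.0592]
tcp_rot: [[0.147, 0.989, -0.0], [0.989, -0.147, -0.001], [-0.001, 0.0, -1.0]]
force: [-1.6, -3.0, 6.0]
opening: 0.199
```

```bash
python3 -c "from circ import *;look(2)"
```

```text
ang 18.1 r 0.0621 Ftan -2.4 Frad -2.4 t 21.1 (np.float64(104.3), np.float64(37.0))
```

Emit:
send_rows:
  moves:
    - [[0,0,0,-0.19,0.1,0,-1],[0,0,0,-0.2,0.09,0,-1],[0,0,0,0,0,0,-1],[0,0,0,0,0,0,-1],[0,0,0,0,0,0,-1]]

```text
time_s: 21.65
position: [0.6344, 0.1073, 0.0592]
tcp_rot: [[0.147, 0.989, -0.0], [0.989, -0.147, -0.002], [-0.002, 0.0, -1.0]]
force: [-2.5, -3.6, 6.7]
opening: 0.196
```

```bash
python3 -c "from circ import *;look(2)"
```

```text
ang 13.8 r 0.0622 Ftan -2.9 Frad -3.3 t 21.6 (np.float64(72.5), np.float64(39.6))
```

Emit:
send_rows:
  moves:
    - [[0,0,0,-0.2,0.08,0,-1],[0,0,0,-0.2,0.08,0,-1],[0,0,0,0,0,0,-1],[0,0,0,0,0,0,-1],[0,0,0,0,0,0,-1]]

```text
time_s: 22.25
position: [0.6352, 0.1032, 0.0592]
tcp_rot: [[0.147, 0.989, -0.0], [0.989, -0.147, -0.001], [-0.001, -0.0, -1.0]]
force: [-2.2, -3.1, 6.7]
opening: 0.198
```

```bash
python3 -c "from circ import *;look(2)"
```

```text
ang 10.0 r 0.0622 Ftan -2.7 Frad -2.7 t 22.2 (np.float64(47.2), np.float64(45.3))
```

Symmetric needle pairs give the crown: (27.3, 22.6) → 24.95°, (31.8, ~18.6) → 25.2°, (36.0, 13.8) → 24.9°, (39.8, ~10.4) → 25.1°. So it is at 25.0°. Going there.

```bash
python3 -c "
from circ import *
print(rows(10.8,25.4,4))"
```

```text
[[0.37, -0.14], [0.36, -0.17], [0.35, -0.19], [0.33, -0.21]]
```

Emit:
send_rows:
  moves:
    - [[0,0,0,0.37,-0.14,0,-1],[0,0,0,0.36,-0.17,0,-1],[0,0,0,0.35,-0.19,0,-1],[0,0,0,0.33,-0.21,0,-1],[0,0,0,0,0,0,-1]]

```text
time_s: 22.85
position: [0.6301, 0.1191, 0.0592]
tcp_rot: [[0.148, 0.989, -0.0], [0.989, -0.148, -0.0], [-0.0, -0.0, -1.0]]
force: [-1.7, -1.9, 7.1]
opening: 0.197
```

Emit:
send_rows:
  moves:
    - [[0,0,0,0,0,0,-1],[0,0,0,0,0,0,-1],[0,0,0,0,0,0,-1],[0,0,0,0,0,0,-1],[0,0,0,0,0,0,-1]]

```text
time_s: 23.35
position: [0.6301, 0.1191, 0.0592]
tcp_rot: [[0.148, 0.989, -0.001], [0.989, -0.148, -0.0], [-0.0, -0.001, -1.0]]
force: [-1.5, -1.6, 6.6]
opening: 0.196
```

```bash
python3 -c "from circ import *;look(4)"
```

```text
ang 25.4 r 0.0621 Ftan -0.8 Frad -2.1 t 23.4 (np.float64(127.0), np.float64(19.0))
```

Emit:
send_rows:
  moves:
    - [[0,0,0,-0.05,0.03,0,-1],[0,0,0,0,0,0,-1],[0,0,0,0,0,0,-1],[0,0,0,0,0,0,-1],[0,0,0,0,0,0,-1]]

```text
time_s: 24.05
position: [0.6301, 0.119, 0.0592]
tcp_rot: [[0.148, 0.989, -0.001], [0.989, -0.148, 0.0], [0.0, -0.001, -1.0]]
force: [-2.3, 0.4, 7.2]
opening: 0.197
```

```bash
python3 -c "from circ import *;look(2)"
```

```text
ang 25.3 r 0.0621 Ftan 1.4 Frad -1.9 t 24.1 (np.float64(127.2), np.float64(18.9))
```

Emit:
send_rows:
  moves:
    - [[0,0,0,-0.03,0.02,0,-1],[0,0,0,0,0,0,-1],[0,0,0,0,0,0,-1],[0,0,0,0.03,-0.02,0,-1],[0,0,0,0,0,0,-1]]

```text
time_s: 24.65
position: [0.6302, 0.1189, 0.0592]
tcp_rot: [[0.148, 0.989, -0.001], [0.989, -0.148, 0.0], [0.0, -0.001, -1.0]]
force: [-1.8, 0.5, 6.9]
opening: 0.199
```

```bash
python3 -c "from circ import *;look(2)"
```

```text
ang 25.2 r 0.0621 Ftan 1.2 Frad -1.4 t 24.6 (np.float64(127.1), np.float64(19.1))
```

At 25.2°, good to about 0.2°. Opening slowly and lifting clear.

Emit:
send_rows:
  moves:
    - [[0,0,0,0,0,0,-0.5],[0,0,0,0,0,0,-0.4],[0,0,0,0,0,0,-0.3],[0,0,0,0,0,0,-0.25],[0,0,0,0,0,0,-0.2]]

```text
time_s: 25.25
position: [0.6306, 0.1186, 0.0582]
tcp_rot: [[0.148, 0.989, -0.0], [0.989, -0.148, 0.0], [-0.0, -0.0, -1.0]]
force: [0.5, 0.3, -0.8]
opening: 0.38
```

Emit:
send_rows:
  moves:
    - [[0,0,0,0,0,0,-0.2],[0,0,0,0,0,-1.5,-0.2],[0,0,0,0,0,-2.5,-0.2],[0,0,0,0,0,-3,-0.2],[0,0,0,0,0,-3,-0.2]]

```text
time_s: 25.75
position: [0.6307, 0.1185, 0.1605]
tcp_rot: [[0.148, 0.989, 0.0], [0.989, -0.148, 0.0], [0.0, 0.0, -1.0]]
force: [0.2, 0.7, 0.5]
opening: 0.395
```

Emit:
send_rows:
  moves:
    - [[0,0,0,0,0,-3,-0.2],[0,0,0,0,0,-3,-0.2],[0,0,0,0,0,0,-0.2],[0,0,0,0,0,0,-0.2],[0,0,0,0,0,0,-0.2]]

```text
time_s: 26.25
position: [0.6297, 0.1185, 0.2178]
tcp_rot: [[0.148, 0.989, -0.002], [0.989, -0.148, -0.0], [-0.0, -0.002, -1.0]]
force: [0.2, -0.4, 0.2]
opening: 0.402
```

Run:
```python
from circ import *
look(4)
s=readout.read_state();print(np.round(s["force"],1),s["opening"])
im=capture("wrist");cv2.imwrite("pics/wf.png",im)
m=camera_model("wrist")
a=np.radians(25);print("expect knob top px",proj("wrist",np.r_[.574+.062*np.cos(a),.0925+.062*np.sin(a),.085],m),"compass",proj("wrist",np.r_[.575,.0925,.051],m))
```

```text
ang 25.0 r 0.0615 Ftan -0.5 Frad -0.0 t 26.2 (np.float64(127.1), np.float64(18.8))
[ 1.2 -0.7 -0.6] 0.39926539188568755
expect knob top px (np.float64(321.6173898389177), np.float64(188.38992177517005)) compass (np.float64(276.38442888884754), np.float64(211.19732695192414))
```

View pics/wf.png

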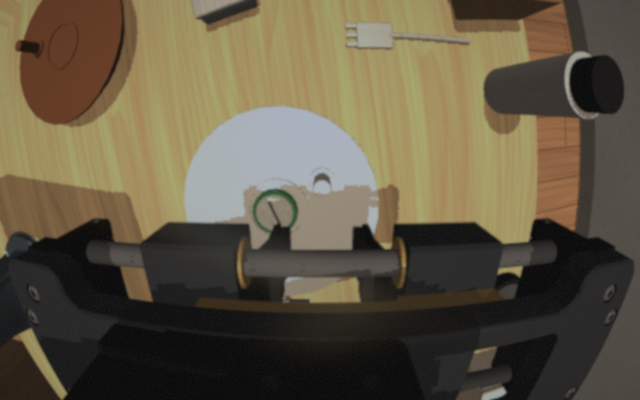

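After release the knob sits at (321,187), against an expected (321.6,188.4). The compass is in place at (275,211), and the needle still reads its maximum of 127°. Handing in.

```bash
python3 -c "from circ import *;look(1);print(bot.hand_in())"
```

```text
ang 24.8 r 0.0619 Ftan 0.4 Frad -0.1 t 26.5 (np.float64(127.1), np.float64(18.4))
the job is handed in; nothing more can be done
None
```

The turntable is at rest with its high spot at the plunger, nothing is being held, and I handed the job in at about 26.5 s.

- **Gauge:** I slid it in by the handle until the needle had moved 22°, about 1.6 mm of plunger travel on the plain skirt, then let go. It stayed there.
- **Finding the crown:** I turned the knob about 250° until the bump came round, then stepped back through it. Four pairs of equal needle readings on the two flanks put the crown at a knob angle of 25.0° ± 0.2°. The turning force also reversed there.
- **Final position:** I released the knob at 25.2°.

**Last checks:**
- The needle was unchanged after release, at 127°, the highest reading seen.
- The knob was within 2 pixels of where it should be, and the compass was still at the middle.
- The force on the tool was about zero, with the hand 13 cm above the knob.
- **Disagreement:** the final needle reading converts to about 8.8 mm of travel, where 9.6 mm was expected. I put this down to my reading the dial at an angle. It is clear of the 12 mm bottoming point either way, and the paired readings don't depend on it.
- I didn't separately re-measure the other things on the shelf, but the arm never went near the shelf surface.

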